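Take the charged blender battery out of its push-push dock and park the lift

TASK

Take the charged hand-blender battery (the dock with the green lamp) out of its dock: press the battery down until its catch lets go and it pops up, lift it out and set it flat in the green carrier tray. Then press the empty dock's platform down until it locks and stays down. Press gently, by feel, so as not to overload the catch, and leave the other battery locked in its dock and the jar, pepper mill and scissors where they are.

Things in the scene. Friction and masses are not known exactly. Their poses are not given: they have to be found in the camera images.
- dock_a: The dock with the green lamp (a 12 mm lamp on the rim at its +x end, a green bar on its -x face): upright black box 110 mm (x) x 82 mm (y), rim 66 mm above the bench, fixed. Origin: centre of its underside. At the start it holds the charged battery, locked down
- well_a (a point): Centre of the mouth of the rectangular well in the green-lamp dock's top, at rim height, on the dock's axis. The well is 70 mm (x) x 50 mm (y), open above, walls 20 mm thick at the x ends, 16 mm at the y sides; axes as the dock's
- lift_a (a joint): Height (m) of the platform in the green-lamp dock's well; its top is 31 mm plus this above the bench. On a spring with a push-push catch: locked down it reads -0.002 to 0.003, popped up it rests at 0.020 to 0.024. A full press to the stop, then letting go, changes locked to popped up, and popped up to locked; a shorter press changes nothing
- platform_a (a point): Middle of that platform's top (orange, 66 x 46 mm). Its firm stop lies 4 to 9 mm below the locked level, differently each start and for releasing and locking: feel for it. The spring resists with 3 to 8 N, at the stop the force climbs 10 to 20 N per mm. A push of 11 to 16 N there is enough, over 25 N too much. Touching faster than 15 mm/s gives a brief knock
- battery_a (a point): Centre (half-way up) of the charged battery: grey block 64 mm (x) x 44 mm (y) x 36 mm high, 0.2 kg, blue panel on top, standing loose on the platform with 3 mm play all round. Locked down its top is within 4 mm of the rim; popped up it stands 20 to 25 mm above the rim, to be gripped across its 44 mm with the fingertips above the rim
- tray: Green open carrier tray, fixed, outside 116 mm (x) x 96 mm (y) x 14 mm high, walls 4 mm, floor 4 mm thick; origin: centre of its underside. The battery is to lie flat on its floor, right way up, near the middle, any yaw
- dock_b: The other dock, same shape, with a red lamp, to be left alone: its battery is still charging, locked down
- lift_b (a joint): Height of the platform in the red-lamp dock; same mechanism and meaning as lift_a. It must stay locked down
- battery_b (a point): Centre of the battery still charging in the red-lamp dock, same block as the charged one
- jar: Spice jar, 48 mm across, 95 mm high, red cap; bystander
- mill: Wooden pepper mill, 54 mm across, 160 mm high; bystander
- scissors: Kitchen scissors lying on the white cutting board; bystander
Things that resemble listed ones, but are neither listed nor needed, are in the scene too. What is shaped like the part that bears battery_b but purple is not meant.

How it is judged:
On the way, in this order (a step that is already met when the one before it is completed fails the run):
1. the charged battery has popped up in its dock (value of joint lift_a above 0.014 m and horizontal distance between battery_a and dock_a below 0.015 m), for 0.2 s.
2. the charged battery lies flat in the green tray, let go, with its dock's platform still up (x of battery_a in the frame of tray between -0.03 and 0.03 m and y of battery_a in the frame of tray between -0.03 and 0.03 m and z of battery_a in the frame of tray below 0.028 m and angle between battery_a's own z axis and vertical below 0.12 rad and contact force between pack_a and the fingers below 0.2 N and value of joint lift_a above 0.014 m), for 0.2 s.
At the end, for the whole second after the job is handed in: The charged battery lies at rest, upright (within 7 degrees) on the tray's floor, its centre within 30 mm of the tray's centre along each side; the platform of the green-lamp dock stays locked down by itself (below 7 mm); the other dock is still locked down with its battery in place (x of battery_a in the frame of tray between -0.03 and 0.03 m and y of battery_a in the frame of tray between -0.03 and 0.03 m and z of battery_a in the frame of tray below 0.028 m and angle between battery_a's own z axis and vertical below 0.12 rad and linear speed of pack_a below 0.02 m/s and value of joint each of lift_a, lift_b below 0.007 m and horizontal distance between battery_b and dock_b below 0.01 m); the robot touches nothing.
It fails at once if more than 25 N on the platform of the green-lamp dock (contact force between lift_a and anything else above 25 N).
It fails at once if the other dock is released (value of joint lift_b above 0.012 m).
It fails at once if a bystander is moved (30 mm the other battery, 40 mm anything else) (distance of battery_b from where it was at the start of the episode above 0.03 m or distance of any of jar, mill, scissors from where it was at the start of the episode above 0.04 m).
It also fails if it takes over 64 s, if anything falls off the work surface, if the arm or the gripper's body presses on something with over 40 N, if the wrist force passes 120 N, or if a joint passes its speed limit or range.

ROBOT

A 6-joint arm with a two-finger parallel gripper is mounted at the origin on the work surface. World frame = base frame: x ahead of the robot, y to its left, z up, the work surface at z = 0. Lengths are in m, angles in rad, forces in N, time in s.
With the tool pointing down it reaches from about 0.3 to 0.875 m from the base axis. Payload 4.2 kg.
Tool frame: the origin (TCP) lies at the very end of the fingers, on their centre line; the grasp point (between the pads) lies 19 mm behind it (grip_point_offset is the z of the grasp point in the tool frame, in m); z points along the fingers, y is the line along which they close (so a half turn about z gives the same grasp; the last joint's range is limited). The gripper opens to 85 mm and grips with 20 to 120 N. Pads are 22 mm wide; open, the fingers measure 114 mm over their backs; the gripper's body (76 mm by 85 mm) begins 54 mm behind the grasp point. The pads swing forward as they close: fully open they stand 13 mm farther back than shut.
Start: joints at [1.272, 0.32, 1.565, -0, 1.257, -0.02], TCP at [0.158, 0.553, 0.231] pointing down, gripper open.
Joint ranges: [-3.11, 3.11], [-0.84, 2.01], [0.21, 2.61], [-1.34, 4.49], [0.05, 2.63], [-2.56, 2.56]. Speed limits (rad/s): [2.57, 2.57, 3.14, 3.14, 3.14, 3.14].

INTERFACE

Orientations are given as [roll, pitch, yaw] about the fixed x, y, z axes, in that order (R = Rz(yaw) Ry(pitch) Rx(roll)).
In Python, from station import * gives the robot as it stands. Calls block until the motion is done:
- reach(position, orientation): joint-space move of the TCP to a pose.
- move_straight(position, rot=None, rate=0.15): straight line of the TCP; rot=None keeps the orientation; rate is the mean speed in m/s.
- move_j(angles): joint-space move.
- gripper_to(opening): finger opening in m; the grip force is fixed at half the most; returns when the fingers have stopped.
- wait(seconds).
- inverse_kinematics(position, orientation): joint angles nearest the present ones, or None.
- capture(name): name is "side" or "top" or "wrist"; returns a dict with "color" (480x640x3 uint8, red, green, blue), "mtx" (3x3 intrinsics, pixels), "k1" (the pictures are not rectified: a ray, as slopes to the right and down, at radius r is drawn at 1 + k1 r^2 times it, then the intrinsics apply), "cam_to_world" (4x4, takes a point from camera to world coordinates). Camera axes: x right, y down, z forward; pixel columns grow to the right and rows downward; lengths in m; the calibration is good to about 2 mm. A picture is of the moment at which its call begins. There is no depth.
A pose or a line that the arm cannot do raises PlanningError and nothing moves.
- sign_off(): hands the job in; it is judged then, once.
Readings, each from a call of its own:
- read_clock(): time.
- read_joint_pos(): joint angles.
- read_joint_vel(): joint speeds.
- read_joint_efforts(): joint torques, N m.
- read_position(): TCP position.
- read_orientation(): TCP orientation.
- read_contact_force(): force on the tool from outside, world axes, zero at the start.
- read_torque(): the same for the moment, N m.
- read_gripper_width(): finger opening in m.
- read_gripper_force(): force on a finger pad.
Only numpy, scipy, OpenCV 4.12 (cv2) and the standard library are available. Lean on these libraries where they do the work, as an engineer would, in place of code of your own. Each camera call takes 0.05 s, during which the arm holds its last target. There are 200 camera calls.

## Working session

There is one attempt and no reset: what is moved stays moved. The work goes in short steps, each a Python script; the robot and the scene stay as the last script left them, time stands still between calls to the robot, and variables do not carry over. Pictures are saved under pics/ and viewed, at most 10 in all, crops included, and the job is handed in when it is done.

```bash
mkdir -p pics; python3 - <<'E'
from station import *
import cv2
for n in("top","side"):
    c=capture(n); cv2.imwrite(f"pics/{n}0.png",c["color"][:,:,::-1]); print(n,c["mtx"],c["k1"],c["cam_to_world"])
print(read_clock(),read_orientation(),read_contact_force(),grip_point_offset if 'grip_point_offset' in globals() else '')
E
```

```text
top [[440.13160862   0.         324.1591458 ]
 [  0.         440.13160862 246.86890659]
 [  0.           0.           1.        ]] -0.07711115924652436 [[ 2.81605890e-02 -9.97240200e-01  6.86947260e-02  4.53348929e-01]
 [-9.99598619e-01 -2.83067019e-02 -1.15431333e-03  3.28128535e-02]
 [ 3.09564878e-03 -6.86346471e-02 -9.97637059e-01  1.19809622e+00]
 [ 0.00000000e+00  0.00000000e+00  0.00000000e+00  1.00000000e+00]]
side [[585.92142844   0.         320.42440163]
 [  0.         585.92142844 231.05738374]
 [  0.           0.           1.        ]] -0.10913644796794553 [[-0.99933604 -0.02712341  0.02432691  0.50070835]
 [-0.03609481  0.64603832 -0.76245108  1.09872097]
 [ 0.00496415 -0.76282292 -0.64658839  0.99045573]
 [ 0.          0.          0.          1.        ]]
0.1 [-3.14007029e+00 -3.97678479e-05  2.86276111e+00] [-0.21540913  0.61638704  0.42061091] -0.0187
```

View pics/top0.png

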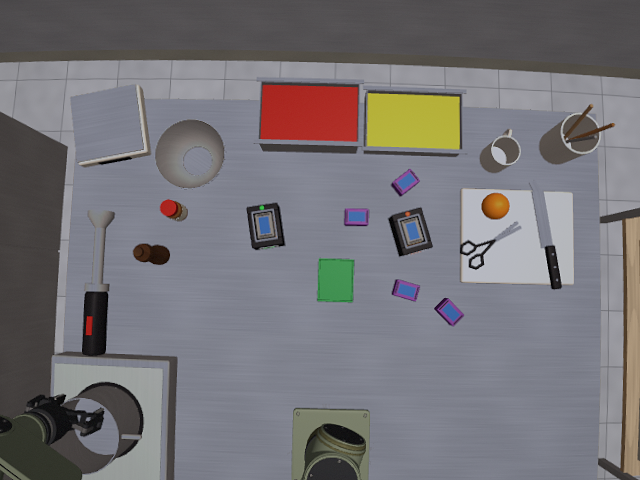

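View pics/side0.png

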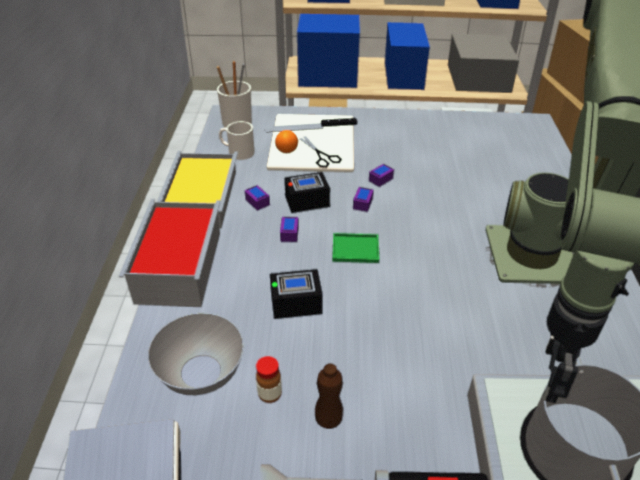

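The top view shows two docks: one at (265,225) with its lamp at (262,208), which looks green, and one at (410,231) with its lamp at (407,213), which looks red/orange. The purple blocks at (357,217), (405,182), (405,290) and (449,312) are decoys. The tray is at (336,280). The dock at (265,225) fits the description, and I'll confirm it with a crop while measuring.

```bash
cat > h.py <<'E'
from station import *
import cv2, numpy as np
def ray(c,px,z):
    K=c["mtx"]; d=np.array([c["k1"],0,0,0,0.])
    p=cv2.undistortPoints(np.float64(px).reshape(-1,1,2),K,d).reshape(-1,2)
    T=c["cam_to_world"]; v=np.c_[p,np.ones(len(p))]@T[:3,:3].T
    return T[:3,3]+v*((z-T[2,3])/v[:,2])[:,None]
def blobs(c,lo,hi,amin=20,roi=None):
    m=cv2.inRange(cv2.cvtColor(c["color"],cv2.COLOR_RGB2HSV),lo,hi)
    if roi: q=np.zeros_like(m); x0,y0,x1,y1=roi; q[y0:y1,x0:x1]=m[y0:y1,x0:x1]; m=q
    cs,_=cv2.findContours(m,cv2.RETR_EXTERNAL,cv2.CHAIN_APPROX_NONE)
    return sorted([k for k in cs if cv2.contourArea(k)>=amin],key=cv2.contourArea,reverse=True)
def rect(c,k,z):
    """min-area rectangle in world xy at height z: centre, size, angle of long side (rad)"""
    w=ray(c,k.reshape(-1,2),z)[:,:2].astype(np.float32)
    b=cv2.boxPoints(cv2.minAreaRect(w)); e=b[1]-b[0]; f=b[2]-b[1]
    L=e if np.hypot(*e)>np.hypot(*f) else f
    return b.mean(0),sorted([np.hypot(*e),np.hypot(*f)]),np.arctan(L[1]/L[0]) if L[0] else np.pi/2
GREEN=((45,90,60),(80,255,255)); BLUE=((100,110,100),(118,255,255))
E
python3 - <<'E'
from h import *
for n,rt in(("top",(230,190,450,310)),("side",(240,160,400,330))):
    c=capture(n); print(n)
    for k in blobs(c,*GREEN,4,rt): print(" green",cv2.boundingRect(k),cv2.contourArea(k),*rect(c,k,.014 if cv2.contourArea(k)>300 else .066))
    for k in blobs(c,*BLUE,20,rt): print(" blue",cv2.boundingRect(k),*rect(c,k,.066))
    if n=="top":
        cv2.imwrite("pics/crop1.png",cv2.resize(c["color"][190:290,235:435,::-1],None,fx=4,fy=4,interpolation=cv2.INTER_CUBIC))
E
```

```text
top
 green (317, 258, 37, 44) 1428.0 [ 0.4472526  -0.00114755] [np.float32(0.094981216), np.float32(0.115077004)] -0.004402044
 green (259, 205, 5, 5) 13.5 [0.63044024 0.1985206 ] [np.float32(0.01042666), np.float32(0.010567737)] 0.039630286
 blue (259, 217, 11, 17) [0.5841836  0.18896547] [np.float32(0.02445593), np.float32(0.04243528)] 0.16154756
 blue (398, 284, 18, 13) [ 0.4259107  -0.18299423] [np.float32(0.02434926), np.float32(0.040698852)] 1.3317153
 blue (406, 222, 13, 18) [ 0.58043915 -0.19559216] [np.float32(0.023688952), np.float32(0.04155638)] 0.2815745
 blue (349, 212, 16, 9) [ 0.6139068 -0.0500881] [np.float32(0.020918548), np.float32(0.039069027)] -1.5414605
side
 green (332, 233, 47, 30) 1229.0 [0.44792774 0.00553445] [np.float32(0.10619495), np.float32(0.11485329)] -0.007856342
 green (271, 281, 7, 7) 27.5 [0.6313473  0.19355923] [np.float32(0.013260174), np.float32(0.018777758)] -1.4791874
 blue (286, 278, 20, 10) [0.58473384 0.18625648] [np.float32(0.025318805), np.float32(0.042839106)] 0.16868246
 blue (284, 218, 10, 11) [ 0.61570716 -0.01912091] [np.float32(0.022272464), np.float32(0.03946563)] -1.4989533
 blue (358, 188, 11, 11) [ 0.4280244  -0.15078963] [np.float32(0.022775337), np.float32(0.044082887)] 1.3256679
 blue (250, 187, 14, 11) [ 0.71207905 -0.14446828] [np.float32(0.02206353), np.float32(0.044925895)] -0.93993723
 blue (299, 178, 16, 7) [ 0.58093023 -0.19840033] [np.float32(0.024821341), np.float32(0.04280836)] 0.32113877
 blue (375, 166, 13, 8) [ 0.37465537 -0.26326957] [np.float32(0.021222286), np.float32(0.039142422)] 0.7344661
```

View pics/crop1.png

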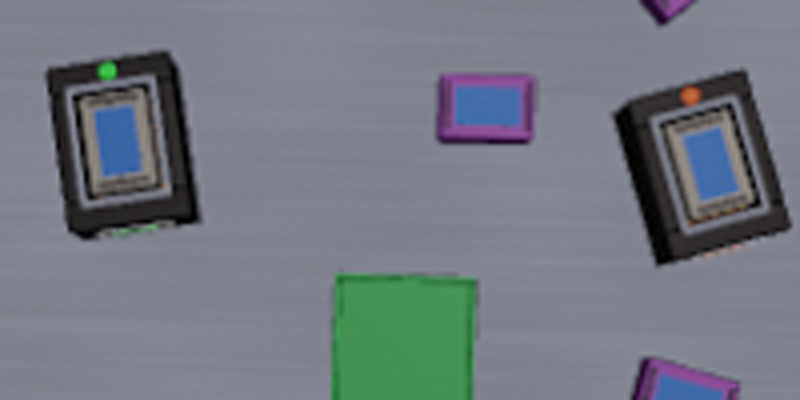

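The crop confirms it. The left dock has a green lamp (crop 108,71) and a green bar on its -x face; the right dock's lamp is red-orange (690,95). Next I'll refine the pose from the wrist camera.

```bash
python3 - <<'E'
from h import *
yaw=.165+np.pi
for p in([.584,.188,.24],[.447,0,.24]):
    try: print(inverse_kinematics(p,[np.pi,0,yaw]))
    except Exception as e: print(e)
reach([.56,.188,.22],[np.pi,0,yaw]); gripper_to(0.0)
c=capture("wrist"); cv2.imwrite("pics/w1.png",c["color"][:,:,::-1])
for k in blobs(c,*BLUE,200): print(" blue",cv2.boundingRect(k),*rect(c,k,.066))
for k in blobs(c,*GREEN,50): print(" green",cv2.boundingRect(k),*rect(c,k,.066))
print(read_clock(),read_position(),read_contact_force(),read_gripper_width())
E
```

```text
[ 0.29269608  0.37582374  1.45734437  0.          1.30842455 -1.44310025]
[-0.02572991  0.1106117   1.81939925  0.          1.2115817  -1.76152624]
 blue (296, 227, 35, 55) [0.5857443  0.18832538] [np.float32(0.025484696), np.float32(0.042876992)] 0.17287534
 blue (0, 218, 50, 37) [ 0.60791224 -0.0312831 ] [np.float32(0.023294918), np.float32(0.03873522)] -1.567688
 green (46, 0, 129, 118) [0.46642688 0.02759979] [np.float32(0.076401375), np.float32(0.08481759)] 1.5664049
 green (292, 173, 43, 3) [0.5260879  0.17843631] [np.float32(0.0014323214), np.float32(0.030218737)] -1.4052918
2.975 [0.56000043 0.18795436 0.22001054] [-0.23635156 -0.45177685  0.24795205] 0.00021275505044469065
```

View pics/w1.png

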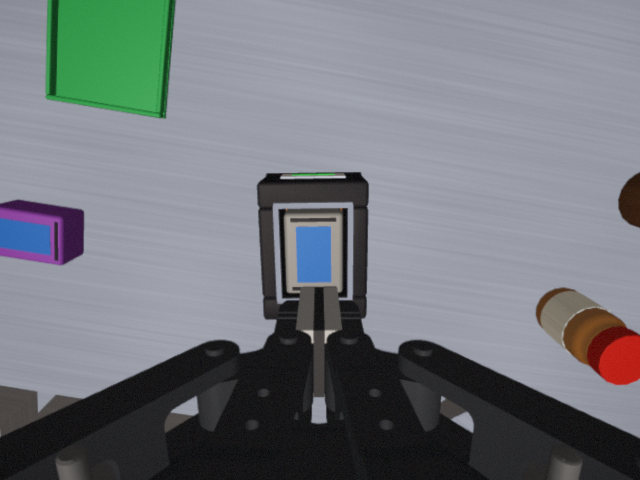

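The wrist view shows the green-bar dock centred at (315,245). Its blue panel is at (313,254), which gives a battery position of (0.585, 0.188) and yaw 0.17. Next is the press by feel.

```bash
cat >> h.py <<'E'
def press(x,y,ztop,zmin,goal=12.5):
    """feel downwards in small steps until the push reaches goal; then ease up"""
    move_straight([x,y,ztop],rate=.1); wait(.3)
    b=np.mean([read_contact_force()[2] for _ in range(5)]); z=ztop; f=0; log=[]
    while z>zmin and f<goal:
        z-=.0005 if f<2 else .00025
        move_straight([x,y,z],rate=.008); wait(.03)
        f=read_contact_force()[2]-b; log.append((round(z*1e3,2),round(f,1)))
    move_straight([x,y,z+.008],rate=.02)
    print("base",b,log[::3],log[-4:],read_clock()); return f>=goal
E
python3 - <<'E'
from h import *
yaw=.17+np.pi
reach([.585,.188,.12],[np.pi,0,yaw])
print(press(.585,.188,.0745,.052))
move_straight([.585,.188,.2],rate=.1)
E
```

```text
base -0.134815112286317 [(74.0, np.float64(-0.6)), (72.5, np.float64(0.5)), (71.0, np.float64(1.1)), (69.5, np.float64(0.1)), (68.0, np.float64(0.7)), (66.5, np.float64(2.1)), (65.75, np.float64(1.9)), (64.75, np.float64(3.5)), (64.0, np.float64(2.7)), (63.25, np.float64(1.8)), (62.25, np.float64(8.0)), (61.5, np.float64(8.5)), (60.75, np.float64(12.0))] [(61.0, np.float64(10.7)), (60.75, np.float64(12.0)), (60.5, np.float64(12.2)), (60.25, np.float64(13.1))] 15.975
True
```

```bash
python3 - <<'E'
from h import *
move_straight([.545,.181,.22],rate=.15); gripper_to(.075)
c=capture("wrist"); s=capture("side")
k=[k for k in blobs(c,*BLUE,200) if rect(c,k,.08)[0][1]>.1][0]; print(k.shape)
q=[k for k in blobs(s,*BLUE,20,(240,160,400,330)) if rect(s,k,.08)[0][1]>.1][0]
for z in(.066,.078,.084,.088,.092): print(z,*rect(c,k,z),*rect(s,q,z))
cv2.imwrite("pics/s2.png",cv2.resize(s["color"][240:340,230:370,::-1],None,fx=4,fy=4)); print(read_clock())
E
```

```text
(181, 1, 2)
0.066 [0.5927493  0.18972152] [np.float32(0.027677357), np.float32(0.04708446)] 0.15922259 [0.585962   0.16325417] [np.float32(0.025561783), np.float32(0.04284925)] 0.055906143
0.078 [0.5882252  0.18892886] [np.float32(0.026557503), np.float32(0.04517936)] 0.15922278 [0.5848553  0.17539708] [np.float32(0.02522998), np.float32(0.04229299)] 0.05590822
0.084 [0.5859632 0.1885325] [np.float32(0.025997583), np.float32(0.044226866)] 0.15922233 [0.58430195 0.18146858] [np.float32(0.025064077), np.float32(0.042014915)] 0.055907078
0.088 [0.5844552  0.18826827] [np.float32(0.025624333), np.float32(0.043591797)] 0.15922275 [0.58393306 0.18551622] [np.float32(0.0249535), np.float32(0.041829508)] 0.055912524
0.092 [0.5829472  0.18800405] [np.float32(0.025251037), np.float32(0.042956844)] 0.15922275 [0.58356434 0.18956383] [np.float32(0.024842864), np.float32(0.04164418)] 0.05590071
18.6917
```

View pics/s2.png

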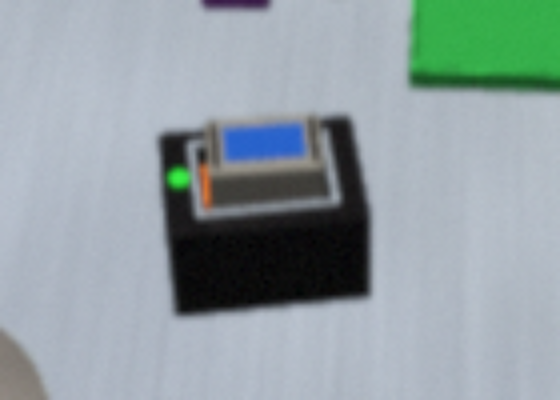

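The battery has popped up: its top is at about z = 0.090 and the grey sides now stand above the rim (crop 265,150). Now grasp it and place it in the tray.

```bash
python3 - <<'E'
from h import *
yaw=.163+np.pi; x,y=.584,.1883
reach([x,y,.13],[np.pi,0,yaw]); move_straight([x,y,.0695],rate=.08)
gripper_to(.03); print(read_gripper_width(),read_gripper_force(),read_contact_force())
move_straight([x,y,.16],rate=.08); wait(.2); print(read_gripper_width(),read_contact_force())
reach([.447,.0,.12],[np.pi,0,np.pi]); wait(.3); b=read_contact_force()[2]
move_straight([.447,0,.026],rate=.12); z=.026
while z>.012:
    z-=.001; move_straight([.447,0,z],rate=.015); f=read_contact_force()[2]-b
    if f>3: break
print(z,f,read_gripper_width(),read_clock())
c=capture("side"); cv2.imwrite("pics/s3.png",cv2.resize(c["color"][190:330,240:420,::-1],None,fx=4,fy=4))
E
```

```text
0.04272787084271735 61.53293251991272 [ 0.31650213 -0.63135706  2.16342328]
0.04310120925655311 [ 0.14631232  0.11854363 -2.34934563]
0.020999999999999994 6.868369800418403 0.04245128583505459 25.3667
```

View pics/s3.png

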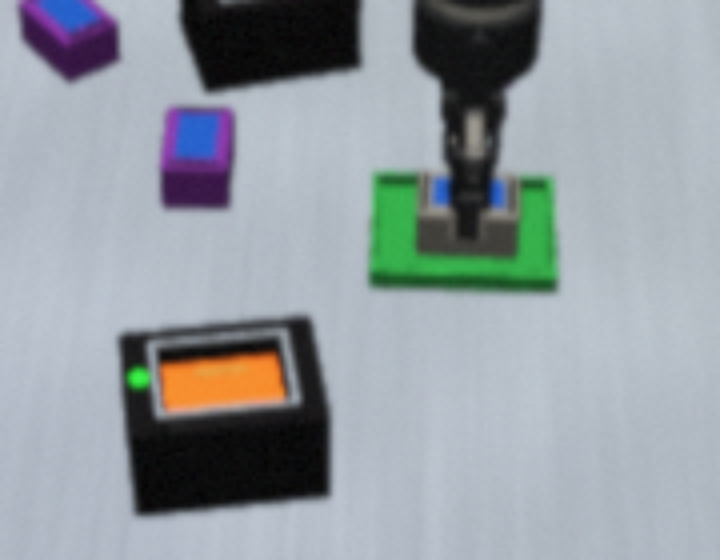

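The battery is flat in the tray, still held at (468,215). The empty dock's orange platform is up at (222,380). Now release, check, and press the platform.

```bash
python3 - <<'E'
from h import *
gripper_to(.058); move_straight([.447,0,.11],rate=.12); wait(.3)
c=capture("top"); 
for k in blobs(c,*GREEN,300): print("tray",*rect(c,k,.014))
for k in blobs(c,*BLUE,40,(300,240,380,320)): print("batt",*rect(c,k,.040))
reach([.545,.181,.2],[np.pi,0,.165+np.pi]); gripper_to(0.0)
c=capture("wrist"); cv2.imwrite("pics/w4.png",c["color"][:,:,::-1])
for k in blobs(c,(5,130,120),(20,255,255),300): print("plat",cv2.boundingRect(k),*rect(c,k,.053))
print(read_clock())
E
```

```text
plat (288, 236, 63, 64) [0.57854986 0.18722385] [np.float32(0.04596062), np.float32(0.04982705)] 0.17881474
28.4917
```

View pics/w4.png

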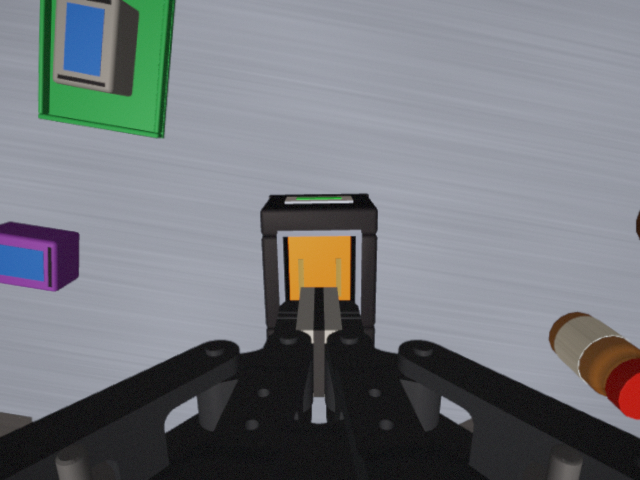

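The platform is clear at (320,265), and the battery sits freely in the tray at (85,45). Its centre line matches (0.585, 0.188). Pressing now.

```bash
python3 - <<'E'
from h import *
x,y=.585,.1884
reach([x,y,.12],[np.pi,0,.17+np.pi]); move_straight([x,y,.060],rate=.08); wait(.3)
b=np.mean([read_contact_force() for _ in range(5)],0); z=.060; log=[]
while z>.017:
    z-=.0015 if z>.0345 and (not log or log[-1][1]<9) else .0003
    move_straight([x,y,z],rate=.010); wait(.02)
    F=read_contact_force()-b; log.append((round(z*1e3,2),round(float(F[2]),1)))
    if F[2]>12.5 or np.hypot(*F[:2])>8 or read_clock()>57: break
move_straight([x,y,z+.03],rate=.04)
print(log[::2],log[-5:],F,read_clock())
move_straight([x,y,.14],rate=.15); move_straight([.5,.15,.2],rate=.2)
c=capture("side"); cv2.imwrite("pics/s5.png",cv2.resize(c["color"][190:330,240:420,::-1],None,fx=4,fy=4)); print(read_clock())
E
```

```text
[(58.5, -1.0), (55.5, -0.3), (52.5, 3.6), (49.5, 4.2), (46.5, 5.8), (43.5, 5.7), (40.5, 5.5), (37.5, 5.4), (34.5, 5.9), (33.9, 6.7), (33.3, 5.7), (32.7, 6.3), (32.1, 5.0), (31.5, 5.8), (30.9, 6.5), (30.3, 6.3), (29.7, 6.4), (29.1, 6.5), (28.5, 5.5), (27.9, 6.4), (27.3, 6.5), (26.7, 5.2), (26.1, 4.8), (25.5, 5.9), (24.9, 5.1), (24.3, 4.8), (23.7, 9.9), (23.1, 11.1), (22.5, 12.8)] [(23.7, 9.9), (23.4, 9.5), (23.1, 11.1), (22.8, 11.9), (22.5, 12.8)] [-3.38266163 -0.15621934 12.80676369] 47.0917
48.5833
```

View pics/s5.png

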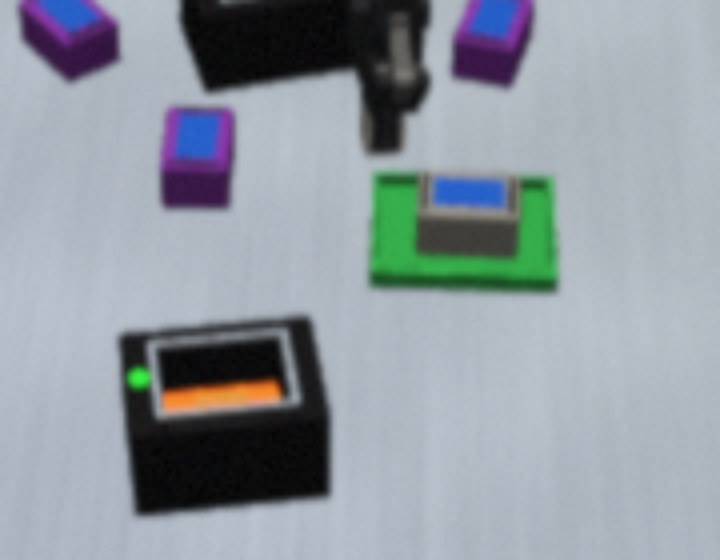

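The platform is locked down (222,397) and the battery is flat near the middle of the tray (468,215). The arm touches nothing, so I'm handing in.

```bash
python3 -c "
from station import *
print(sign_off())"
```

```text
the job is handed in; nothing more can be done
None
```

The job is handed in, with no verdict returned: the charged battery is in the green tray and its empty dock is locked down; my pushes peaked at about 13 N, and I did not touch the other dock or the bystanders.

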